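# Crank an eccentric spindle to its high point under a gauge

### The arm

A 6-joint arm with a two-finger parallel gripper is mounted at the origin on the work surface. World frame = base frame: x ahead of the robot, y to its left, z up, the work surface at z = 0. Lengths are in mm, angles in rad, forces in N, time in s.
With the tool pointing down it reaches from about 275 to 1000 mm from the base axis. Payload 8.4 kg.
Tool frame: the origin (TCP) lies at the centre of the arm's flange, where the gripper is bolted on; the fingertips stand 173 mm ahead of it and the grasp point (between the pads) lies 155 mm ahead of it (r.nose_length is the distance from the TCP to the fingertips, in mm); z points along the fingers, y is the direction in which the jaws open and shut (so a half turn about z gives the same grasp; the last joint's range is limited). The gripper opens to 85 mm and grips with 20 to 120 N. Pads are 22 mm wide; open, the fingers measure 114 mm over their backs; the gripper's body (76 mm by 85 mm) begins 54 mm behind the grasp point. The pads swing forward as they close: fully open they stand 13 mm farther back than shut.
Start: joints at [-1.221, 0.353, 1.633, -0, 1.155, -0.002], TCP at [215.367, -586.725, 404.681] pointing down, gripper open.
Joint ranges: [-2.63, 2.63], [-0.92, 2.1], [0.06, 2.66], [-1.3, 4.44], [0, 2.69], [-3.02, 3.02]. Speed limits (rad/s): [2.22, 2.22, 2.79, 3.14, 3.14, 3.14].

### API

Orientations are given as [roll, pitch, yaw] about the fixed x, y, z axes, in that order (R = Rz(yaw) Ry(pitch) Rx(roll)).
In Python, from rig import r, grab_frame, workorder gives the robot as it stands.
- The arm moves only by the tool carry_out, never from a script. Its argument "steps" is a list that holds one entry, the list of rows, each a list of 5 numbers: the opening in per cent of the stroke, from 0 (shut) to 100 (fully open), then the shift along the tool's x, y, z in m, then the turn about the tool's z in degrees. In form: [[[jaw, x, y, z, spin], ...]]. A call has 1 to 8 rows; each row is the pose to reach, as a shift and turn from the pose measured when the call began, along the tool's axes at that moment; what a row does not reach only later rows make up. A row lasts 1/10 s, in which the tool goes at most 50 mm and 8.59 degrees, less where a joint would pass 70% of its speed; a pose out of reach is approached as far as the arm can. A call with a gripper value outside its range is refused whole. The fingers move at their own pace and stop on an object; "squeeze" is the grip in N (left out, the last holds). Time passes only in rows, so rows that repeat a pose let the fingers close. It gives the time, the measured TCP pose, the force and the opening at its end, in the units of the state.
- r.sense(): the state, without advancing time (a new reading comes with each control period).
- grab_frame(name): name is "scene" or "top" or "wrist"; returns a dict with "image" (400x640x3 uint8, red, green, blue), "intrinsics" (3x3 intrinsics, pixels), "eye" and "rotation" of the camera in the world; the wrist camera has in their place "T_tool_cam" (4x4, takes a point from camera to tool coordinates, whose origin is the TCP and whose axes are the flange's). Camera axes: x right, y up, looking along -z (the intrinsics and any distortion apply to the point x, -y, -z); pixel columns grow to the right and rows downward; lengths in mm; the calibration is good to about 2 mm. A picture is of the moment at which its call begins: read the wrist's pose just before it. There is no depth.
- workorder.sign_off(): hands the job in, once; it reports no verdict.
The state is a dict: "clock": time; "qpos": joint angles; "qvel": joint speeds; "joint_efforts": joint torques, N m; "eef_pos": TCP position; "tcp_rot": TCP orientation; "contact_force": force on the tool from outside, world axes, zero at the start; "wrist_torque": the same for the moment, N m; "opening": opening from 0.0 (shut) to 1.0 (fully open).
Only numpy, scipy, OpenCV 4.12 (cv2) and the standard library are available. Lean on these libraries where they do the work, as an engineer would, in place of code of your own. Each camera call takes 0.05 s, during which the arm holds its last target.

### The job

The brass eccentric of a pump drive is mounted between centres under the plunger of a pointer gauge. Turn it with the crank until the gauge has gone to its lowest reading, then turn on (either way) to the highest reading, and let go so that it stays there. Do not touch the gauge, and leave the loose things on the worktop where they are.

Things in the scene. Friction and masses are not known exactly. Their poses are not given: they have to be found in the camera images.
- plunger (a joint): Travel in m of the gauge's upright sprung plunger (black rod, flat steel foot 30 x 16 mm on the brass eccentric): about 0 with the eccentric's lowest side up, about 0.020 with its highest side up, and 0.010 + 0.010 cos(crank angle from the highest point) between. A 2.5 to 5 N spring holds it down. How the crank stands to the eccentric differs from start to start.
- scale_mid (a point): Middle of the gauge's upright white scale plate (115 mm square), which faces away from the robot. In front of it a red pointer, 80 mm long, is lifted by the plunger: its tip is about 80 mm higher at the highest reading (tip near the plate's top) than at the lowest (near its bottom).
- grip_mid (a point): Middle of the crank's black level grip, 20 mm diameter, 90 mm long, lying along the spindle axis. It spins freely on its pin, so it can be held from above while carried round. It runs on an upright circle of 45 mm radius about crank_axis, either way without end. Turning takes 3 to 7 N; friction keeps the crank where it is left. Its outer end is free; the crank arm is 15 mm from its inner end.
- crank_axis (a point): Centre of grip_mid's circle, on the spindle axis, 150 mm above the worktop. Its y axis runs along the spindle axis from the crank towards the eccentric, z is up, x is level. From here along +y: crank hub's outer face 60 mm, blue headstock block (175 mm high) from 90 mm, middle of the brass eccentric (70 mm diameter, 24 mm wide, 10 mm off-centre) 283 mm.
- gauge: The pointer gauge with its steel column, fixed, up to 310 mm high. Its origin is on the worktop straight below the spindle axis, 253 mm from crank_axis along +y; plunger and scale stand 30 mm farther along +y, the column 85 mm to the -x side of them. Not to be touched.
- spare_disc: Bystander: loose brass disc 70 mm diameter, 20 mm high, lying flat. Origin at the centre of its underside.
- wrench: Bystander: loose steel wrench lying flat along its x axis. Origin on the worktop under it.
- flask: Bystander: upright amber jar with blue cap, 60 mm diameter, 110 mm high. Origin at the centre of its underside.

How it is judged (in metres and radians):
On the way:
1. the gauge has been at its lowest reading (within 1.2 mm) (value of joint plunger below 0.0012 m), for 0.05 s.
At the end, for the whole second after the job is handed in: After passing its lowest reading, the gauge plunger stands within 0.7 mm of its highest reading (above 0.0193 m, which is about 20 degrees of crank either side) and stays there with the crank let go (value of joint plunger above 0.0193 m); the robot touches nothing.
It fails at once if the gauge is touched by the robot (contact force between gauge and the fingers above 1 N or contact force between gauge and the arm above 1 N).
It fails at once if a bystander is shifted by more than 20 mm (distance of any of spare_disc, wrench, flask from where it was at the start of the episode above 0.02 m).
It also fails if it takes over 56 s, if anything falls off the work surface, if the arm or the gripper's body presses on something with over 40 N, if the wrist force passes 120 N, or if a joint passes its speed limit or range.

## Working session

There is one attempt and no reset: what is moved stays moved. The work goes in short steps, Python scripts to look and compute and a tool call to move; the robot and the scene stay as the last step left them, time stands still between calls to the robot, and variables do not carry over. Pictures are saved under pics/ and viewed, and the job is handed in when it is done.

Besides the shell and the picture viewer there is one more tool, called by a JSON object that holds its "api" and its "payload", one argument or row to a line. carry_out: Moves the arm, as the interface text tells. Its arguments: {"type":"object","properties":{"steps":{"type":"array","items":{"type":"array","items":{"type":"array","items":{"type":"number"}}}},"squeeze":{"type":"number"}},"required":["steps"]}

```bash
ls; mkdir -p pics; python3 - <<'E'
from rig import r, grab_frame, workorder
import cv2
s=r.sense(); print(s)
for n in ("scene","top","wrist"):
    f=grab_frame(n); cv2.imwrite(f"pics/{n}0.png",f["image"][:,:,::-1])
    print(n,{k:v for k,v in f.items() if k!="image"})
E
```

```text
pics
{'clock': 0.0, 'qpos': array([-1.22142206e+00,  3.53654602e-01,  1.63416291e+00,  3.49562548e-06,
        1.15519235e+00, -2.38123423e-03]), 'qvel': array([-6.21142115e-04, -1.36731921e-03,  2.25352088e-03, -3.46601942e-04,
        1.54221837e-03,  2.39557981e-05]), 'joint_efforts': array([ 9.15838500e-04, -6.05254483e+01, -3.42065191e+01,  8.55662438e-05,
        9.43064078e-03, -3.13211115e-05]), 'eef_pos': array([ 215.26898495, -586.49602152,  403.9451653 ]), 'tcp_rot': array([-3.14017546e+00, -6.57074366e-06,  3.51754079e-01]), 'contact_force': array([-0.19374281, -0.07776206,  0.91972052]), 'wrist_torque': array([ 0.02281798, -0.02052988, -0.04667418]), 'opening': 0.9962335898043592}
scene {'intrinsics': array([[380.77112529,   0.        , 319.30644006],
       [  0.        , 380.77112529, 199.23251233],
       [  0.        ,   0.        ,   1.        ]]), 'eye': array([1320.39903694,  -43.7721451 , 1123.51476333]), 'rotation': array([0.63668043, 0.00462318, 1.455595  ])}
top {'intrinsics': array([[426.56728112,   0.        , 315.75249075],
       [  0.        , 426.56728112, 205.20155198],
       [  0.        ,   0.        ,   1.        ]]), 'eye': array([ 463.10478107,   37.81179893, 1502.61763578]), 'rotation': array([ 0.09552519, -0.00521848, -1.55422623])}
wrist {'intrinsics': array([[326.65496451,   0.        , 319.49145681],
       [  0.        , 326.65496451, 204.7853479 ],
       [  0.        ,   0.        ,   1.        ]]), 'T_tool_cam': array([[ 7.48626702e-04,  9.54518865e-01,  2.98149588e-01,
         7.71237998e+01],
       [ 9.99999296e-01, -4.40108556e-04, -1.10191082e-03,
         7.11343766e-01],
       [-9.20576478e-04,  2.98150203e-01, -9.54518522e-01,
         3.04994716e+01],
       [ 0.00000000e+00,  0.00000000e+00,  0.00000000e+00,
         1.00000000e+00]])}
```

View pics/scene0.png

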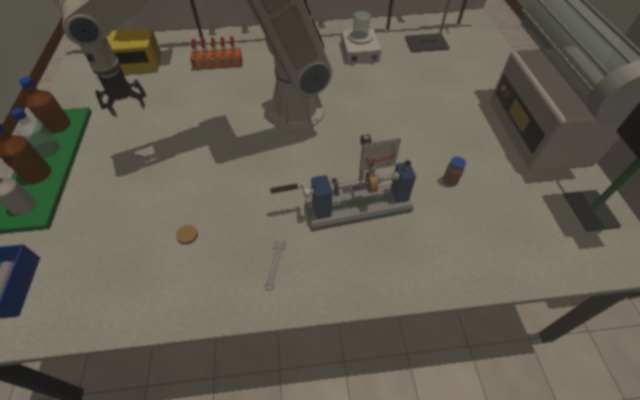

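View pics/top0.png

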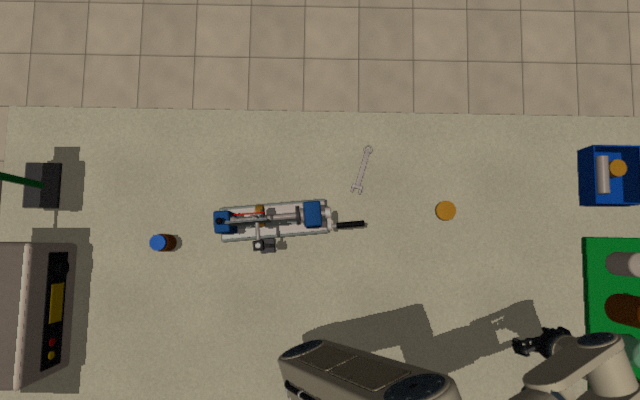

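View pics/wrist0.png

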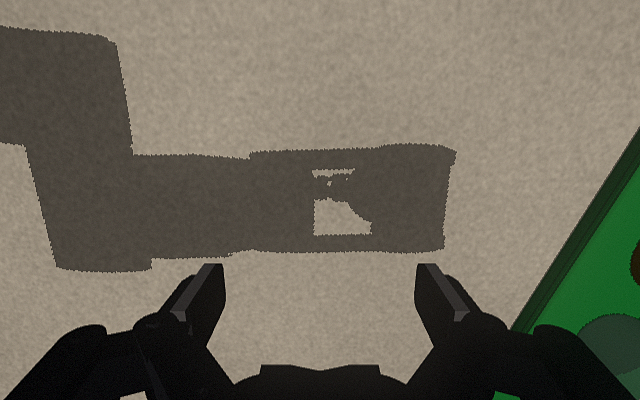

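```bash
cat > h.py <<'E'
import numpy as np, cv2
from scipy.spatial.transform import Rotation as R
from rig import r, grab_frame, workorder
def ray(f,u,v,tcp=None):
    K=f["intrinsics"]; d=np.array([(u-K[0,2])/K[0,0],-(v-K[1,2])/K[1,1],-1.])
    if "eye" in f: return f["eye"],R.from_euler("xyz",f["rotation"]).as_matrix()@d
    T=f["T_tool_cam"]; p,o=tcp; M=R.from_euler("xyz",o).as_matrix()
    return p+M@T[:3,3], M@T[:3,:3]@d
def atz(f,u,v,z,tcp=None):
    e,d=ray(f,u,v,tcp); return e+d*(z-e[2])/d[2]
def proj(f,P,tcp=None):
    P=np.asarray(P,float);K=f["intrinsics"]
    if "eye" in f: c=R.from_euler("xyz",f["rotation"]).as_matrix().T@(P-f["eye"])
    else:
        T=f["T_tool_cam"];p,o=tcp;M=R.from_euler("xyz",o).as_matrix()
        c=T[:3,:3].T@(M.T@(P-p)-T[:3,3])
    return K[0,2]-K[0,0]*c[0]/c[2], K[1,2]+K[1,1]*c[1]/c[2]
def crop(img,x0,y0,x1,y1,s,name):
    c=cv2.resize(np.ascontiguousarray(img[y0:y1,x0:x1,::-1]),None,fx=s,fy=s,interpolation=cv2.INTER_CUBIC)
    cv2.imwrite(name,c)
E
python3 - <<'E'
import cv2
from h import *
a=cv2.imread("pics/scene0.png")[:,:,::-1]; crop(a,260,120,430,240,4.7,"pics/s0c.png")
a=cv2.imread("pics/top0.png")[:,:,::-1]; crop(a,200,180,380,270,4.4,"pics/t0c.png")
E
```

```text
(no output)
```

View pics/s0c.png

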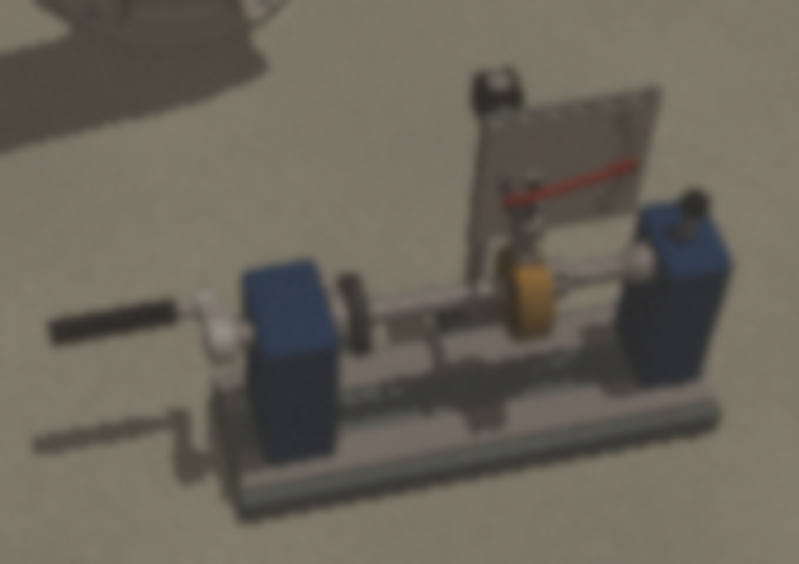

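View pics/t0c.png

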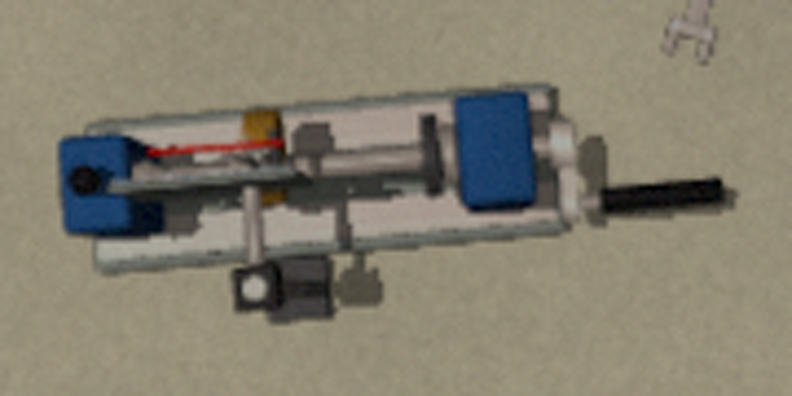

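```bash
python3 - <<'E'
from h import *
t=grab_frame("top"); s=grab_frame("scene")
T=lambda u,v:(200+u/4.4-.4,180+v/4.4-.4); S=lambda u,v:(260+u/4.7-.4,120+v/4.7-.4)
def tri(a,b):
    e1,d1=ray(t,*T(*a)); e2,d2=ray(s,*S(*b))
    A=np.stack([d1,-d2],1); k=np.linalg.lstsq(A,e2-e1,rcond=None)[0]
    p,q=e1+k[0]*d1,e2+k[1]*d2; return (p+q)/2,np.linalg.norm(p-q)
o=tri((721,190),(50,332)); i=tri((603,200),(177,311)); print("grip",o,i,np.linalg.norm(o[0]-i[0]))
H=[atz(t,*T(*p),175) for p in ((455,97),(528,92),(531,204),(462,209))]
print("head top",np.round(H,1))
Hs=[atz(s,*S(*p),175) for p in ((245,270),(313,262),(335,350),(258,352))]
print("head scene",np.round(Hs,1))
print("jar",atz(t,158,242,110),"disc",atz(t,446,211,20),"wrench",atz(t,356,190,5),atz(t,368,149,5))
for p in ((88,128),(550,86),(570,228),(98,270)): print("base",atz(t,*T(*p),25))
E
```

```text
grip (array([ 540.0557219 , -120.52475183,  137.45596215]), np.float64(0.8274617909020084)) (array([531.49553241, -32.81911106, 137.21367523]), np.float64(4.5628579655093455)) 88.1227267458713
head top [[600.9  73.  175. ]
 [605.4  21.2 175. ]
 [525.7  17.8 175. ]
 [521.4  66.5 175. ]]
head scene [[531.6  18.4 175. ]
 [530.   65.8 175. ]
 [607.5  70.7 175. ]
 [603.1  19.7 175. ]]
jar [467.90302692 542.85550223 110.        ] disc [ 592.6980859  -422.76322767   20.        ] wrench [ 663.21123765 -109.21959559    5.        ] [ 811.68077412 -151.01015502    5.        ]
base [586.92282667 366.14529586  25.        ]
base [626.52124874   1.96955138  25.        ]
base [514.47211087 -15.39672119  25.        ]
base [475.40710148 354.06938134  25.        ]
```

```bash
cat >> h.py <<'E'
def shift(target,yaw_deg=None):
    s=r.sense(); M=R.from_euler("xyz",s["tcp_rot"]).as_matrix()
    d=M.T@(np.array(target)-s["eef_pos"])/1000
    y=np.degrees(s["tcp_rot"][2])
    print("t %.2f"%s["clock"],"tcp",s["eef_pos"].round(1),"yaw %.2f"%y,"F",s["contact_force"].round(1),"op %.2f"%s["opening"],"shift",d.round(4),"spin",None if yaw_deg is None else round(-(yaw_deg-y),2))
E
python3 - <<'E'
from h import *
shift((537,-89,400),96.1)
E
```

```text
t 0.25 tcp [ 215.3 -586.6  404.3] yaw 20.16 F [0.5 0.1 0.4] op 1.00 shift [ 0.4735 -0.3563  0.0046] spin -75.94
```

{"api": "carry_out", "payload": {
  "steps": [
    [[100,0.034,-0.026,0,-5],[100,0.068,-0.051,0,-10],[100,0.102,-0.077,0,-15],[100,0.136,-0.102,0,-20],[100,0.17,-0.128,0,-26],[100,0.204,-0.153,0,-32],[100,0.238,-0.178,0,-38],[100,0.27,-0.203,0,-44]]
  ]
}}

```text
clock: 1.05
eef_pos: [399.6, -301.4, 404.6]
tcp_rot: [-3.142, -0.0, 1.124]
contact_force: [0.6, -0.9, -0.9]
opening: 1.0
```

```bash
python3 - <<'E'
from h import *
shift((537,-89,400),96.1)
E
```

```text
t 1.05 tcp [ 399.6 -301.4  404.6] yaw 64.40 F [ 0.6 -0.9 -0.9] op 1.00 shift [0.251  0.0321 0.0047] spin -31.7
```

{"api": "carry_out", "payload": {
  "steps": [
    [[100,0.04,0.005,0,-5],[100,0.08,0.01,0,-10],[100,0.12,0.015,0,-16],[100,0.16,0.02,0,-22],[100,0.2,0.026,0,-28],[100,0.23,0.03,0,-31.7],[100,0.25,0.032,0,-31.7],[100,0.25,0.032,0,-31.7]]
  ]
}}

```text
clock: 1.85
eef_pos: [537.5, -87.9, 404.6]
tcp_rot: [3.141, -0.001, 1.68]
contact_force: [-0.1, -0.4, -0.7]
opening: 1.0
```

```bash
python3 - <<'E'
from h import *
shift((537,-89,400),96.1)
f=grab_frame("wrist"); cv2.imwrite("pics/w1.png",f["image"][:,:,::-1])
f=grab_frame("scene"); crop(f["image"],260,120,430,240,4.7,"pics/s1c.png")
E
```

```text
t 1.85 tcp [537.5 -87.9 404.6] yaw 96.25 F [-0.1 -0.4 -0.7] op 1.00 shift [-0.001  -0.0006  0.0046] spin 0.15
```

View pics/w1.png

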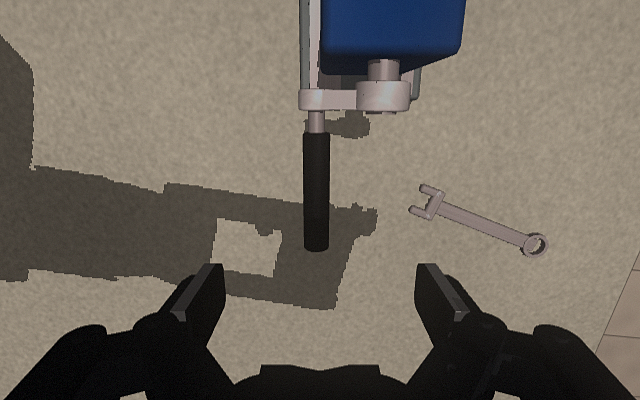

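View pics/s1c.png

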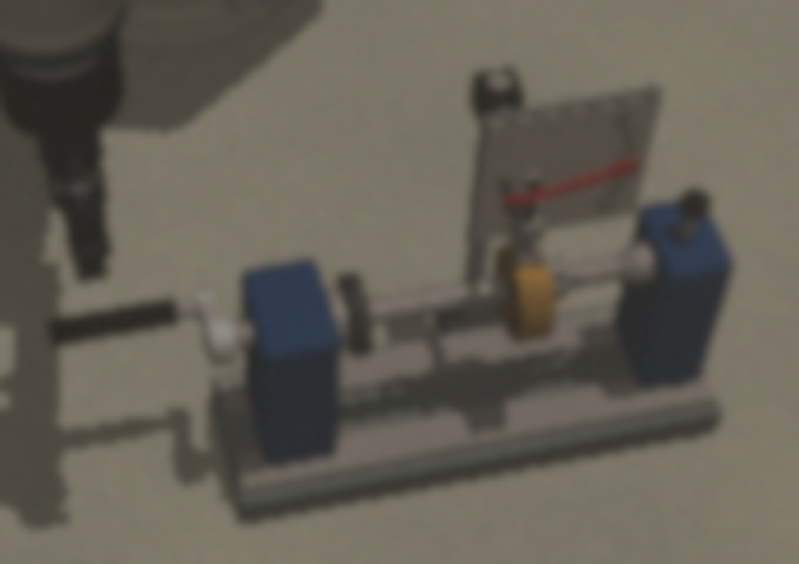

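```bash
python3 - <<'E'
from h import *
f=grab_frame("wrist"); s=r.sense(); tcp=(s["eef_pos"],s["tcp_rot"])
d=np.array([-.106,.994,0]); x=np.array([.994,.106,0])
for n,u,v,z in (("in",316,134,142),("out",315.5,243,147),("out low",316,250,137),("hub",382,110,150)):
    print(n,atz(f,u,v,z,tcp).round(1))
# pointer: proj of plate pts with axis guess
ax=np.array([577,-71,150.])
sc=grab_frame("scene")
print("ax proj",proj(f,ax+60*d,tcp))
for z in (190,230,310):print(z,proj(sc,ax+283*d+[0,0,z-150]))
print(s["clock"])
E
```

```text
in [528.9 -35.9 142. ]
out [ 536.9 -115.9  147. ]
out low [ 538.3 -126.3  137. ]
hub [570.5 -15.1 150. ]
ax proj (np.float64(383.1592603143386), np.float64(104.19713590566494))
190 (np.float64(371.50318783323996), np.float64(172.2693618560129))
230 (np.float64(372.852536653438), np.float64(163.9450032705741))
310 (np.float64(375.7821527094637), np.float64(145.87171176657472))
2.0
```

```bash
python3 - <<'E'
from h import *
shift((535.5,-90,292),96.1)
E
```

```text
t 2.05 tcp [536.  -90.4 404.6] yaw 96.07 F [ 0.5 -0.4  0.2] op 1.00 shift [ 0.0005 -0.0004  0.1126] spin -0.03
```

{"api": "carry_out", "payload": {
  "steps": [
    [[60,0,0,0.035,0],[60,0,0,0.07,0],[60,0,0,0.1,0],[50,0,0,0.1125,0],[0,0,0,0.1125,0],[0,0,0,0.1125,0],[0,0,0,0.1125,0],[0,0,0,0.1125,0]]
  ],
  "squeeze": 40
}}

```text
clock: 2.85
eef_pos: [535.6, -90.8, 292.9]
tcp_rot: [-3.141, 0.001, 1.677]
contact_force: [-3.3, -4.5, -3.8]
opening: 0.22
```

```bash
python3 - <<'E'
from h import *
shift((535.5,-90,292),96.1)
f=grab_frame("wrist"); cv2.imwrite("pics/w2.png",f["image"][:,:,::-1])
f=grab_frame("scene"); crop(f["image"],260,120,430,240,4.7,"pics/s2c.png")
E
```

```text
t 2.85 tcp [535.6 -90.8 292.9] yaw 96.08 F [-3.3 -4.5 -3.8] op 0.22 shift [ 0.0008 -0.      0.0009] spin -0.02
```

View pics/w2.png

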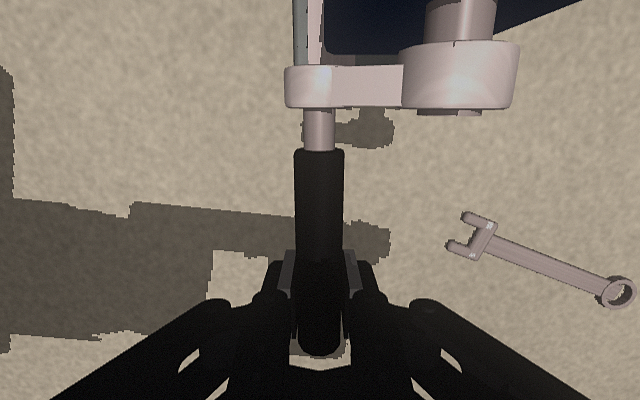

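View pics/s2c.png

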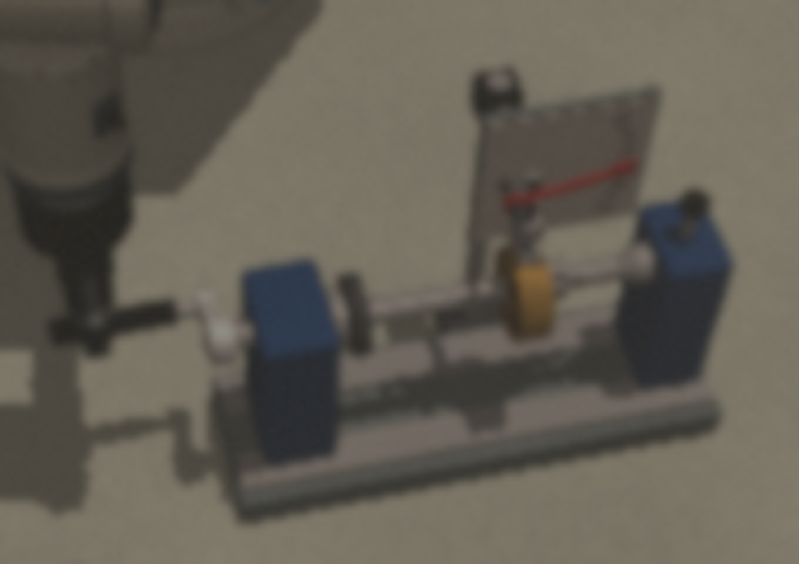

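```bash
cat >> h.py <<'E'
def arc(c_phi0,step,n=8,rad=45.,jaw=0):
    a=np.radians(c_phi0); out=[]
    for k in range(1,n+1):
        b=np.radians(c_phi0+k*step); out.append([jaw,0,round(rad*(np.sin(b)-np.sin(a))/1000,4),round(-rad*(np.cos(b)-np.cos(a))/1000,4),0])
    print(out)
E
python3 -c "
from h import *
arc(-106,6)"
```

```text
[[0, 0, np.float64(-0.0011), np.float64(-0.0046), 0], [0, 0, np.float64(-0.0016), np.float64(-0.0093), 0], [0, 0, np.float64(-0.0017), np.float64(-0.014), 0], [0, 0, np.float64(-0.0013), np.float64(-0.0187), 0], [0, 0, np.float64(-0.0004), np.float64(-0.0233), 0], [0, 0, np.float64(0.001), np.float64(-0.0278), 0], [0, 0, np.float64(0.0028), np.float64(-0.0321), 0], [0, 0, np.float64(0.0051), np.float64(-0.0363), 0]]
```

{"api": "carry_out", "payload": {
  "steps": [
    [[0,0,-0.001,-0.0046,0],[0,0,-0.0016,-0.0093,0],[0,0,-0.0017,-0.014,0],[0,0,-0.0013,-0.0187,0],[0,0,-0.0004,-0.0233,0],[0,0,0.001,-0.0278,0],[0,0,0.0028,-0.0321,0],[0,0,0.005,-0.0363,0]]
  ]
}}

```text
clock: 3.75
eef_pos: [539.7, -90.4, 329.7]
tcp_rot: [-3.139, 0.001, 1.677]
contact_force: [-6.8, -3.8, -3.2]
opening: 0.217
```

```bash
python3 - <<'E'
from h import *
shift((576.5-6,-71-12,305),96.1)
f=grab_frame("scene"); crop(f["image"],260,120,430,240,4.7,"pics/s3c.png")
E
```

```text
t 3.75 tcp [539.7 -90.4 329.7] yaw 96.10 F [-6.8 -3.8 -3.2] op 0.22 shift [0.0041 0.0315 0.0246] spin 0.0
```

View pics/s3c.png

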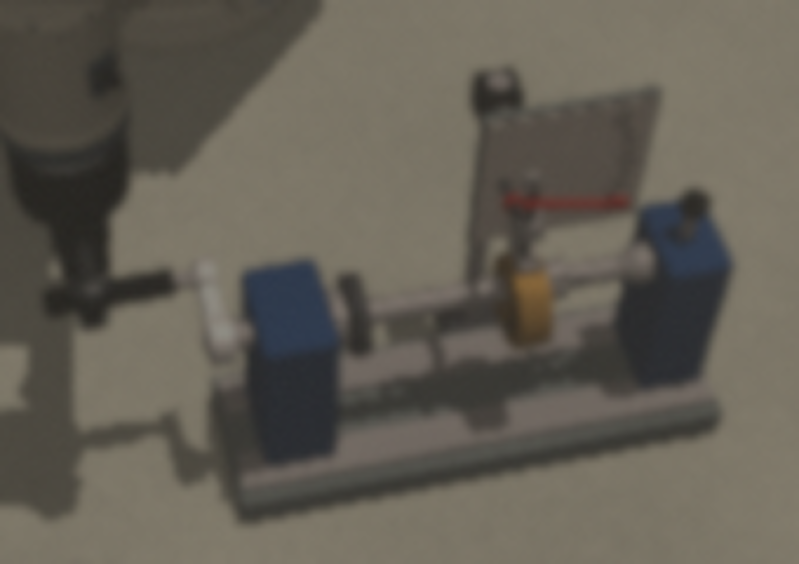

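```bash
python3 -c "
from h import *
arc(-58,6)
arc(-10,4)"
```

```text
[[0, 0, np.float64(0.0027), np.float64(-0.0039), 0], [0, 0, np.float64(0.0058), np.float64(-0.0074), 0], [0, 0, np.float64(0.0092), np.float64(-0.0106), 0], [0, 0, np.float64(0.013), np.float64(-0.0135), 0], [0, 0, np.float64(0.017), np.float64(-0.0159), 0], [0, 0, np.float64(0.0213), np.float64(-0.0179), 0], [0, 0, np.float64(0.0258), np.float64(-0.0194), 0], [0, 0, np.float64(0.0303), np.float64(-0.0205), 0]]
[[0, 0, np.float64(0.0031), np.float64(-0.0004), 0], [0, 0, np.float64(0.0062), np.float64(-0.0007), 0], [0, 0, np.float64(0.0094), np.float64(-0.0007), 0], [0, 0, np.float64(0.0125), np.float64(-0.0004), 0], [0, 0, np.float64(0.0156), np.float64(-0.0), 0], [0, 0, np.float64(0.0187), np.float64(0.0007), 0], [0, 0, np.float64(0.0217), np.float64(0.0015), 0], [0, 0, np.float64(0.0247), np.float64(0.0026), 0]]
```

{"api": "carry_out", "payload": {
  "steps": [
    [[0,0,0.0027,-0.0039,0],[0,0,0.0058,-0.0074,0],[0,0,0.0092,-0.0106,0],[0,0,0.013,-0.0135,0],[0,0,0.017,-0.0159,0],[0,0,0.0213,-0.0179,0],[0,0,0.0258,-0.0194,0],[0,0,0.0303,-0.0205,0]]
  ]
}}

```text
clock: 4.6
eef_pos: [570.5, -87.1, 351.7]
tcp_rot: [-3.139, 0.001, 1.677]
contact_force: [-5.0, -2.7, -0.9]
opening: 0.221
```

```bash
python3 - <<'E'
from h import *
shift((576.5,-71,305),96.1)
f=grab_frame("scene"); crop(f["image"],260,120,430,240,4.7,"pics/s4c.png")
f=grab_frame("wrist"); cv2.imwrite("pics/w4.png",f["image"][:,:,::-1])
E
```

```text
t 4.60 tcp [570.5 -87.1 351.7] yaw 96.11 F [-5.  -2.7 -0.9] op 0.22 shift [0.0154 0.0078 0.0466] spin 0.01
```

View pics/s4c.png

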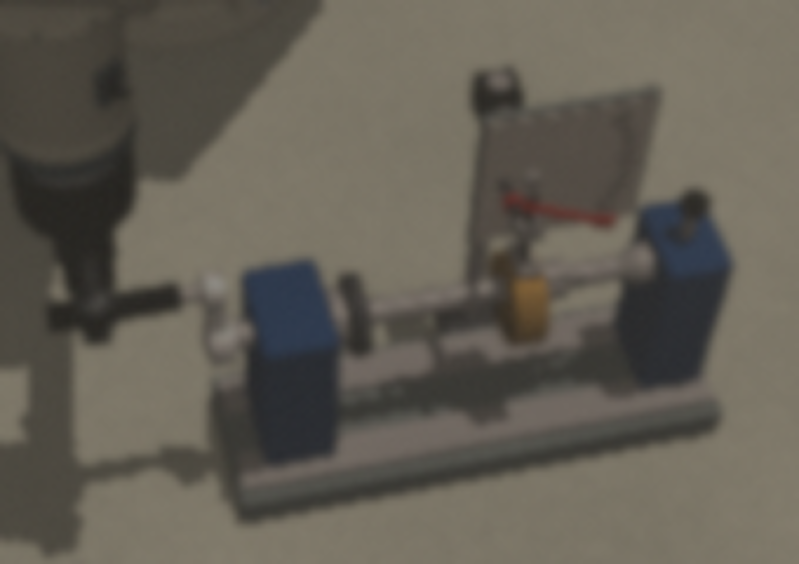

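View pics/w4.png

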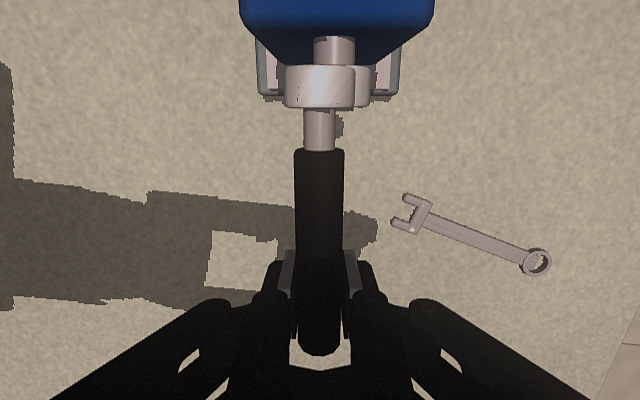

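{"api": "carry_out", "payload": {
  "steps": [
    [[0,0,0.0031,-0.0004,0],[0,0,0.0062,-0.0007,0],[0,0,0.0094,-0.0007,0],[0,0,0.0125,-0.0004,0],[0,0,0.0125,-0.0004,0]]
  ]
}}

```text
clock: 5.2
eef_pos: [583.4, -85.7, 352.1]
tcp_rot: [-3.14, 0.001, 1.678]
contact_force: [-3.1, -2.1, -3.4]
opening: 0.216
```

```bash
cat >> h.py <<'E'
def tip(im):
    a=im.astype(int)[135:185,355:405]; m=(a[:,:,0]-np.maximum(a[:,:,1],a[:,:,2])>25)
    v,u=np.nonzero(m); w=(a[:,:,0]-a[:,:,1])[m]
    k=np.argsort(u)[-3:]; n=u>=u.max()-2
    l=u<=u.min()+2
    print("red n",len(u),"left",u.min()+355,v[l].mean()+135,"tip",u.max()+355,round(np.average(v[n],weights=w[n])+135,2),"slope",np.polyfit(u,v,1,w=w)[0].round(3))
E
python3 - <<'E'
from h import *
for k in (0,1,3,4):
    c=cv2.imread("pics/s%dc.png"%k)[:,:,::-1]; im=np.zeros((400,640,3),np.uint8); im[120:240,260:430]=cv2.resize(c,(170,120),interpolation=cv2.INTER_AREA); tip(im)
shift((576.5,-71,305),96.1)
f=grab_frame("scene"); tip(f["image"]); crop(f["image"],260,120,430,240,4.7,"pics/s5c.png")
E
```

```text
red n 97 left 367 162.0 tip 394 154.88 slope -0.721
red n 101 left 367 162.0 tip 394 154.89 slope -0.733
red n 80 left 367 162.0 tip 393 162.22 slope -0.451
red n 65 left 367 162.0 tip 390 166.18 slope -0.195
t 5.20 tcp [583.4 -85.7 352.1] yaw 96.11 F [-3.1 -2.1 -3.4] op 0.22 shift [ 0.0154 -0.0052  0.0471] spin 0.01
red n 55 left 367 162.0 tip 389 166.47 slope -0.097
```

View pics/s5c.png

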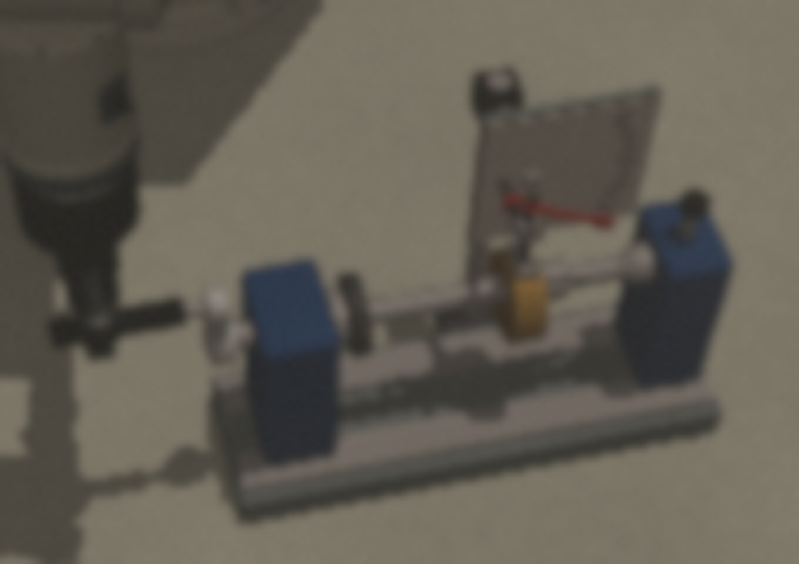

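```bash
python3 -c "
from h import *
arc(6,4)
arc(38,6)
arc(86,6)
arc(134,6)"|sed 's/np.float64//g'
```

```text
[[0, 0, (0.0031), (0.0004), 0], [0, 0, (0.0062), (0.0011), 0], [0, 0, (0.0092), (0.002), 0], [0, 0, (0.0122), (0.003), 0], [0, 0, (0.015), (0.0043), 0], [0, 0, (0.0178), (0.0058), 0], [0, 0, (0.0205), (0.0074), 0], [0, 0, (0.023), (0.0093), 0]]
[[0, 0, (0.0036), (0.0031), 0], [0, 0, (0.0068), (0.0065), 0], [0, 0, (0.0096), (0.0103), 0], [0, 0, (0.012), (0.0143), 0], [0, 0, (0.014), (0.0186), 0], [0, 0, (0.0156), (0.0231), 0], [0, 0, (0.0166), (0.0276), 0], [0, 0, (0.0172), (0.0323), 0]]
[[0, 0, (0.0001), (0.0047), 0], [0, 0, (-0.0003), (0.0094), 0], [0, 0, (-0.0012), (0.014), 0], [0, 0, (-0.0026), (0.0185), 0], [0, 0, (-0.0044), (0.0229), 0], [0, 0, (-0.0067), (0.027), 0], [0, 0, (-0.0094), (0.0308), 0], [0, 0, (-0.0125), (0.0344), 0]]
[[0, 0, (-0.0034), (0.0032), 0], [0, 0, (-0.0072), (0.006), 0], [0, 0, (-0.0112), (0.0085), 0], [0, 0, (-0.0155), (0.0105), 0], [0, 0, (-0.02), (0.012), 0], [0, 0, (-0.0246), (0.0131), 0], [0, 0, (-0.0292), (0.0136), 0], [0, 0, (-0.0339), (0.0137), 0]]
```

{"api": "carry_out", "payload": {
  "steps": [
    [[0,0,0.0031,0.0005,0],[0,0,0.0062,0.001,0],[0,0,0.0092,0.0019,0],[0,0,0.0121,0.003,0],[0,0,0.0121,0.003,0]]
  ]
}}

```text
clock: 5.75
eef_pos: [595.3, -84.5, 349.0]
tcp_rot: [-3.139, 0.001, 1.678]
contact_force: [-5.6, -2.1, -3.1]
opening: 0.218
```

```bash
python3 - <<'E'
from h import *
shift((576.5,-71,305),96.1)
f=grab_frame("scene"); tip(f["image"])
E
```

```text
t 5.75 tcp [595.3 -84.5 349. ] yaw 96.12 F [-5.6 -2.1 -3.1] op 0.22 shift [ 0.0154 -0.0171  0.0441] spin 0.02
red n 55 left 368 162.125 tip 390 166.01 slope 0.056
```

```bash
python3 -c "
from h import *
shift((576.5,-71,305),96.1)
arc(22,6)"|sed 's/np.float64//g'
```

```text
t 5.80 tcp [595.2 -84.4 349.1] yaw 96.12 F [-4.6 -2.  -3.5] op 0.22 shift [ 0.0154 -0.0171  0.0441] spin 0.02
[[0, 0, (0.0043), (0.002), 0], [0, 0, (0.0083), (0.0044), 0], [0, 0, (0.0121), (0.0073), 0], [0, 0, (0.0155), (0.0105), 0], [0, 0, (0.0186), (0.014), 0], [0, 0, (0.0213), (0.0179), 0], [0, 0, (0.0236), (0.022), 0], [0, 0, (0.0254), (0.0263), 0]]
```

{"api": "carry_out", "payload": {
  "steps": [
    [[0,0,0.0043,0.002,0],[0,0,0.0083,0.0044,0],[0,0,0.0121,0.0073,0],[0,0,0.0155,0.0105,0],[0,0,0.0186,0.014,0],[0,0,0.0213,0.0179,0],[0,0,0.0236,0.022,0],[0,0,0.0254,0.0263,0]]
  ]
}}

```text
clock: 6.6
eef_pos: [620.2, -81.8, 323.4]
tcp_rot: [-3.139, 0.001, 1.678]
contact_force: [-8.1, -2.8, 4.5]
opening: 0.214
```

```bash
python3 - <<'E'
from h import *
shift((576.5,-71,305),96.1)
f=grab_frame("scene"); tip(f["image"]); crop(f["image"],260,120,430,240,4.7,"pics/s6c.png")
arc(70,6)
E
```

```text
t 6.60 tcp [620.2 -81.8 323.4] yaw 96.12 F [-8.1 -2.8  4.5] op 0.21 shift [ 0.0154 -0.0423  0.0185] spin 0.02
red n 58 left 367 162.0 tip 393 162.04 slope -0.002
[[0, 0, np.float64(0.0014), np.float64(0.0045), 0], [0, 0, np.float64(0.0023), np.float64(0.0091), 0], [0, 0, np.float64(0.0027), np.float64(0.0138), 0], [0, 0, np.float64(0.0026), np.float64(0.0185), 0], [0, 0, np.float64(0.002), np.float64(0.0232), 0], [0, 0, np.float64(0.001), np.float64(0.0278), 0], [0, 0, np.float64(-0.0006), np.float64(0.0322), 0], [0, 0, np.float64(-0.0026), np.float64(0.0365), 0]]
```

View pics/s6c.png

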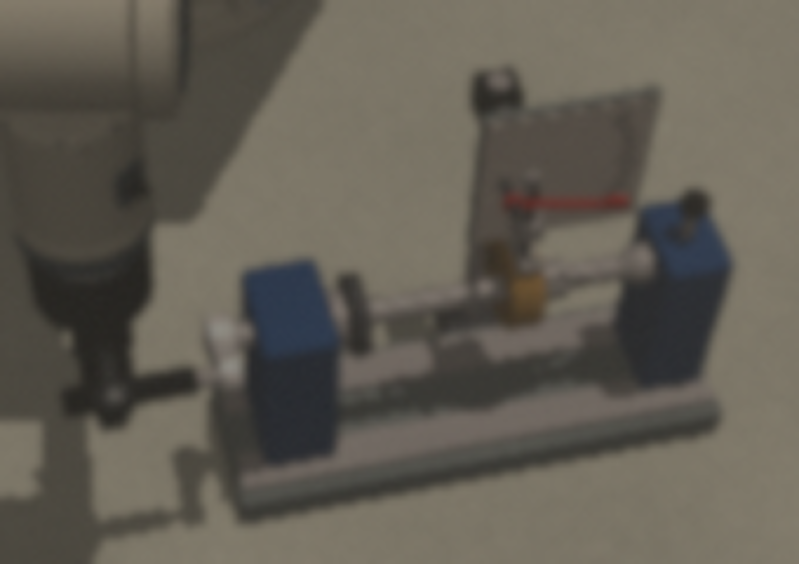

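{"api": "carry_out", "payload": {
  "steps": [
    [[0,0,0.0014,0.0045,0],[0,0,0.0023,0.0091,0],[0,0,0.0027,0.0138,0],[0,0,0.0026,0.0185,0],[0,0,0.002,0.0232,0],[0,0,0.001,0.0278,0],[0,0,-0.0006,0.0322,0],[0,0,-0.0026,0.0365,0]]
  ]
}}

```text
clock: 7.45
eef_pos: [618.6, -82.0, 288.2]
tcp_rot: [3.141, 0.001, 1.677]
contact_force: [-4.9, 0.2, 10.9]
opening: 0.215
```

```bash
python3 - <<'E'
from h import *
shift((576.5,-71,305),96.1)
f=grab_frame("scene"); tip(f["image"])
f=grab_frame("wrist"); cv2.imwrite("pics/w7.png",f["image"][:,:,::-1])
P=np.array([[535.6,-90.8,292.9],[539.7,-90.4,329.7],[570.5,-87.1,351.7],[583.4,-85.7,352.1],[595.3,-84.5,349],[620.2,-81.8,323.4],r.sense()["eef_pos"]])
X=P[:,:2]@[.994,.106]; Z=P[:,2]
c=np.linalg.lstsq(np.c_[2*X,2*Z,np.ones(len(X))],X**2+Z**2,rcond=None)[0]
print(c[:2],np.sqrt(c[2]+c[0]**2+c[1]**2),np.degrees(np.arctan2(X-c[0],Z-c[1])))
arc(118,6);arc(118,8)
E
```

```text
t 7.45 tcp [618.6 -82.  288.2] yaw 96.11 F [-4.9  0.2 10.9] op 0.22 shift [ 0.0154 -0.0407 -0.0168] spin 0.01
red n 73 left 367 162.0 tip 394 155.3 slope -0.287
[565.63678942 307.3322984 ] 45.02139781436667 [-108.60384475  -60.00985503   -9.96137823    6.59849808   22.35323134
   69.14260135  115.88457151]
[[0, 0, np.float64(-0.0024), np.float64(0.004), 0], [0, 0, np.float64(-0.0053), np.float64(0.0078), 0], [0, 0, np.float64(-0.0085), np.float64(0.0112), 0], [0, 0, np.float64(-0.012), np.float64(0.0143), 0], [0, 0, np.float64(-0.0159), np.float64(0.017), 0], [0, 0, np.float64(-0.02), np.float64(0.0193), 0], [0, 0, np.float64(-0.0243), np.float64(0.0212), 0], [0, 0, np.float64(-0.0288), np.float64(0.0225), 0]]
[[0, 0, np.float64(-0.0033), np.float64(0.0053), 0], [0, 0, np.float64(-0.0074), np.float64(0.0101), 0], [0, 0, np.float64(-0.012), np.float64(0.0143), 0], [0, 0, np.float64(-0.0172), np.float64(0.0178), 0], [0, 0, np.float64(-0.0229), np.float64(0.0206), 0], [0, 0, np.float64(-0.0288), np.float64(0.0225), 0], [0, 0, np.float64(-0.035), np.float64(0.0236), 0], [0, 0, np.float64(-0.0413), np.float64(0.0238), 0]]
```

View pics/w7.png

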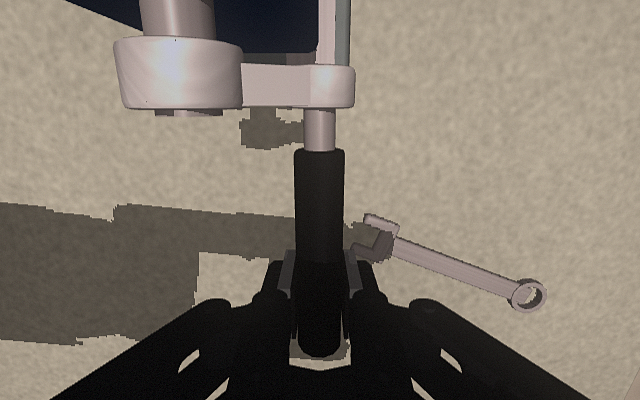

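```bash
python3 -c "
from h import *
arc(116,6.5)"|sed 's/np.float64//g'
```

```text
[[0, 0, (-0.0025), (0.0045), 0], [0, 0, (-0.0055), (0.0086), 0], [0, 0, (-0.0089), (0.0124), 0], [0, 0, (-0.0127), (0.0157), 0], [0, 0, (-0.0169), (0.0186), 0], [0, 0, (-0.0214), (0.0211), 0], [0, 0, (-0.0262), (0.0229), 0], [0, 0, (-0.0311), (0.0243), 0]]
```

{"api": "carry_out", "payload": {
  "steps": [
    [[0,0,-0.0025,0.0045,0],[0,0,-0.0055,0.0086,0],[0,0,-0.0089,0.0124,0],[0,0,-0.0127,0.0157,0],[0,0,-0.0169,0.0186,0],[0,0,-0.0214,0.0211,0],[0,0,-0.0262,0.0229,0],[0,0,-0.0311,0.0243,0]]
  ]
}}

```text
clock: 8.35
eef_pos: [591.3, -84.9, 265.8]
tcp_rot: [3.129, 0.002, 1.677]
contact_force: [12.7, 4.1, -6.2]
opening: 0.219
```

```bash
cat >> h.py <<'E'
def phi():
    p=r.sense()["eef_pos"]; X=p[:2]@[.994,.106]-565.64; Z=p[2]-307.33
    a=np.degrees(np.arctan2(X,Z)); print("phi",a%360,np.hypot(X,Z)); return a
E
python3 - <<'E'
from h import *
shift((576.5,-71,305),96.1); a=phi()
f=grab_frame("scene"); tip(f["image"]); crop(f["image"],260,120,430,240,4.7,"pics/s8c.png")
arc(a,(185-a%360)/4,4)
E
```

```text
t 8.35 tcp [591.3 -84.9 265.8] yaw 96.06 F [12.7  4.1 -6.2] op 0.22 shift [ 0.0153 -0.0128 -0.0394] spin -0.04
phi 162.4473372583375 43.54256112316623
red n 61 left 367 162.0 tip 393 150.68 slope -0.5
[[0, 0, np.float64(-0.0043), np.float64(0.0011), 0], [0, 0, np.float64(-0.0087), np.float64(0.0018), 0], [0, 0, np.float64(-0.0131), np.float64(0.0021), 0], [0, 0, np.float64(-0.0175), np.float64(0.0019), 0]]
```

View pics/s8c.png

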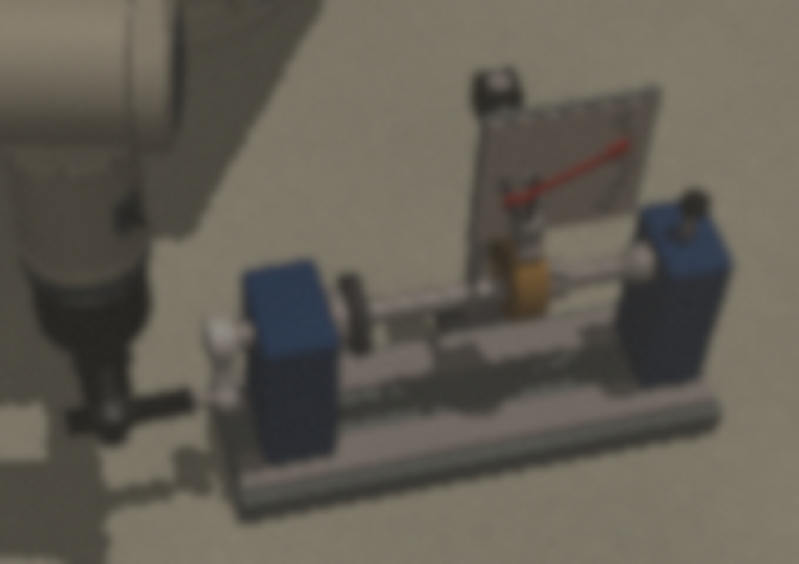

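```bash
python3 - <<'E'
from h import *
f=grab_frame("wrist"); cv2.imwrite("pics/w8.png",f["image"][:,:,::-1])
s=r.sense();print(s["wrist_torque"],s["contact_force"],s["joint_efforts"],s["qpos"]); phi()
f=grab_frame("top"); crop(f["image"],250,170,410,270,4.9,"pics/t8c.png"); tip(grab_frame("scene")["image"])
E
```

```text
[ 0.43283871 -1.41868828 -0.05544045] [ 8.70532314  2.23456065 -5.47199418] [ -2.44532794 -63.160851   -22.20716715  -1.04947798   2.81977996
  -0.10039723] [-1.45585387e-01  4.70137117e-01  1.80879000e+00  8.14581331e-04
  8.51680625e-01 -2.52015224e-01]
phi 163.64026269281192 43.866713311414735
red n 63 left 367 162.0 tip 393 150.85 slope -0.523
```

View pics/w8.png

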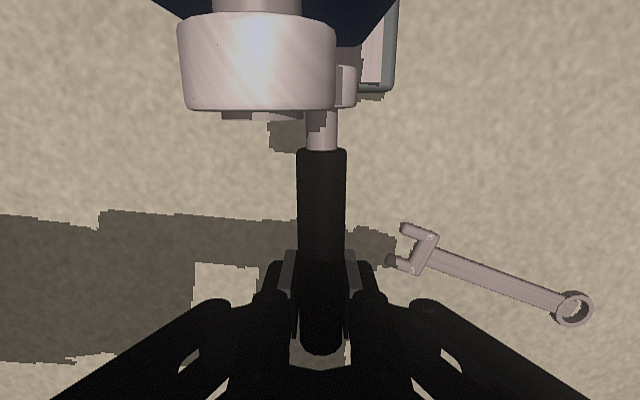

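View pics/t8c.png

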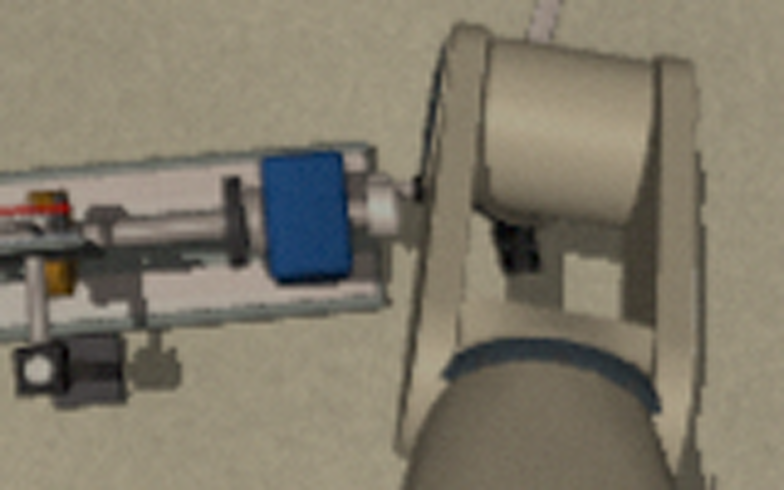

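```bash
python3 - <<'E'
from h import *
a=phi()
arc(a,(185-a%360)/5,5)
E
```

```text
phi 163.56191022621584 43.94210765634491
[[0, 0, np.float64(-0.0033), np.float64(0.0008), 0], [0, 0, np.float64(-0.0066), np.float64(0.0014), 0], [0, 0, np.float64(-0.0099), np.float64(0.0018), 0], [0, 0, np.float64(-0.0133), np.float64(0.0018), 0], [0, 0, np.float64(-0.0167), np.float64(0.0017), 0]]
```

{"api": "carry_out", "payload": {
  "steps": [
    [[0,0,-0.0033,0.001,0],[0,0,-0.0066,0.002,0],[0,0,-0.01,0.0024,0],[0,0,-0.0135,0.0026,0],[0,0,-0.017,0.0026,0],[0,0,-0.017,0.0026,0]]
  ]
}}

```text
clock: 9.15
eef_pos: [575.8, -86.4, 263.0]
tcp_rot: [3.125, 0.003, 1.676]
contact_force: [7.8, 0.7, -12.2]
opening: 0.217
```

```bash
python3 - <<'E'
from h import *
shift((576.5,-71,305),96.1); a=phi()
f=grab_frame("scene"); tip(f["image"]); crop(f["image"],260,120,430,240,4.7,"pics/s9c.png")
f=grab_frame("wrist"); cv2.imwrite("pics/w9.png",f["image"][:,:,::-1])
E
```

```text
t 9.15 tcp [575.8 -86.4 263. ] yaw 96.05 F [  7.8   0.7 -12.2] op 0.22 shift [ 0.0152  0.003  -0.042 ] spin -0.05
phi 183.18349437727616 44.445177780904764
red n 75 left 367 162.0 tip 392 150.35 slope -0.791
```

View pics/s9c.png

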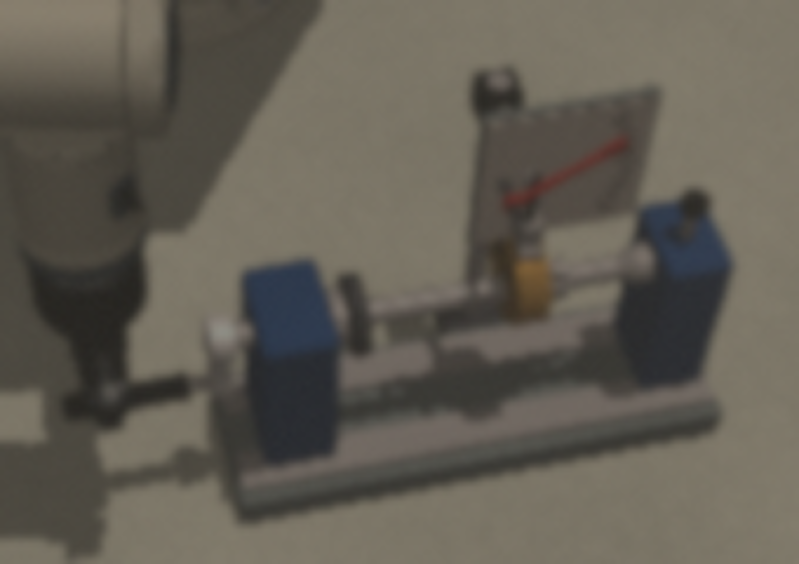

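View pics/w9.png

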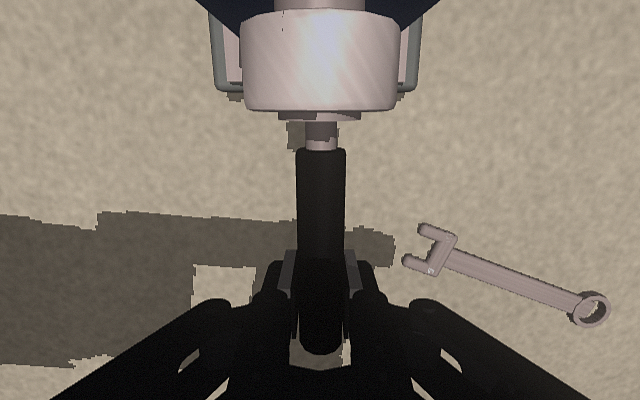

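{"api": "carry_out", "payload": {
  "steps": [
    [[30,0,0,0,0],[60,0,0,0,0],[100,0,0,0,0],[100,0,0,0,0],[100,0,0,0,0],[100,0,0,-0.01,0],[100,0,0,-0.03,0],[100,0,0,-0.05,0]]
  ]
}}

```text
clock: 10.05
eef_pos: [574.9, -86.4, 313.9]
tcp_rot: [3.125, 0.002, 1.676]
contact_force: [1.0, 0.0, 0.5]
opening: 0.998
```

```bash
python3 - <<'E'
from h import *
shift((576.5,-71,305),96.1)
f=grab_frame("scene"); tip(f["image"]); crop(f["image"],260,120,430,240,4.7,"pics/s10c.png")
f=grab_frame("wrist"); cv2.imwrite("pics/w10.png",f["image"][:,:,::-1])
E
```

```text
t 10.05 tcp [574.9 -86.4 313.9] yaw 96.05 F [1.  0.  0.5] op 1.00 shift [0.0152 0.0031 0.0089] spin -0.05
red n 76 left 367 162.0 tip 392 150.48 slope -0.795
```

View pics/w10.png

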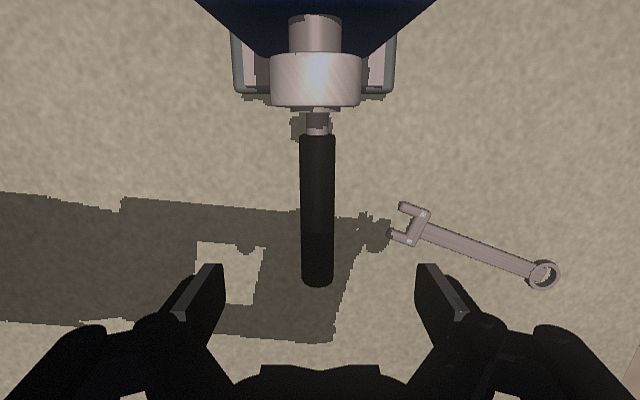

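View pics/s10c.png

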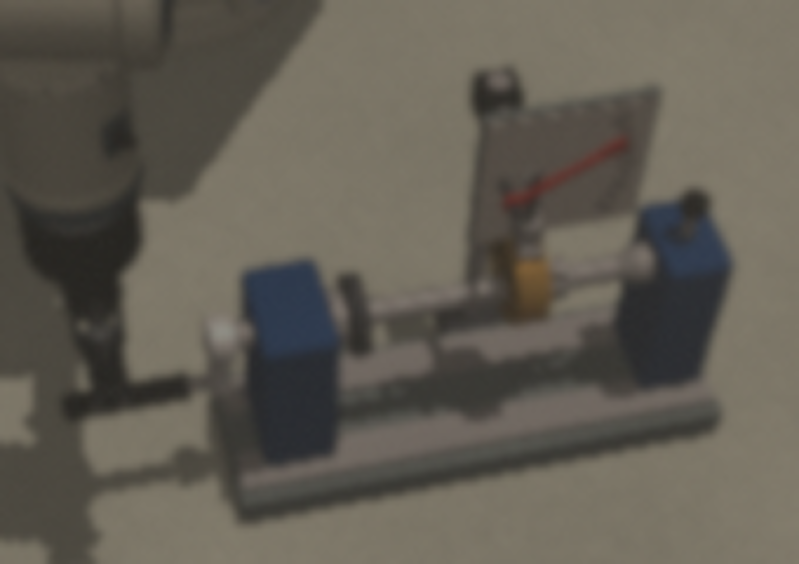

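{"api": "carry_out", "payload": {
  "steps": [
    [[100,0,0,-0.03,0],[100,0,0,-0.06,0],[100,0,0,-0.09,0],[100,0,0,-0.1,0],[100,0,0,-0.1,0]]
  ]
}}

```text
clock: 10.65
eef_pos: [574.1, -86.5, 417.3]
tcp_rot: [3.118, 0.004, 1.676]
contact_force: [-0.3, 0.0, -0.3]
opening: 1.001
```

```bash
python3 - <<'E'
from h import *
p=np.array([[-108.6,154.88],[-60,162.22],[-10,166.18],[6.6,166.47],[22.4,166.0],[69.1,162.04],[115.9,155.3],[163.6,150.85],[183.2,150.35]])
a=np.radians(p[:,0]);A=np.c_[np.ones(9),np.cos(a),np.sin(a)]
c=np.linalg.lstsq(A,p[:,1],rcond=None)[0];print(c,"low at",np.degrees(np.arctan2(c[2],c[1])),"res",(A@c-p[:,1]).round(2))
shift((576.5,-71,305),96.1)
f=grab_frame("scene"); tip(f["image"])
s=r.sense(); tcp=(s["eef_pos"],s["tcp_rot"]); f=grab_frame("wrist"); cv2.imwrite("pics/w11.png",f["image"][:,:,::-1])
print(proj(f,[570.2,-11.4,150],tcp),[proj(f,[x,-75,105],tcp) for x in (570,577,585)])
f=grab_frame("top"); print("disc/wrench same check"); cv2.imwrite("pics/t11.png",f["image"][:,:,::-1])
E
```

```text
[158.38256754   8.1061246    0.6474518 ] low at 4.566629861444835 res [ 0.3  -0.35  0.07  0.04  0.12 -0.16  0.12 -0.06 -0.1 ]
t 10.65 tcp [574.1 -86.5 417.3] yaw 96.05 F [-0.3  0.  -0.3] op 1.00 shift [0.0156 0.0013 0.1123] spin -0.05
red n 76 left 367 162.0 tip 392 150.28 slope -0.799
(np.float64(315.8574241503378), np.float64(102.04496434765295)) [(np.float64(307.62021069046455), np.float64(177.60489375762427)), (np.float64(315.57159635918833), np.float64(178.39632232232566)), (np.float64(324.63410306820816), np.float64(179.29834455796293))]
disc/wrench same check
```

View pics/w11.png

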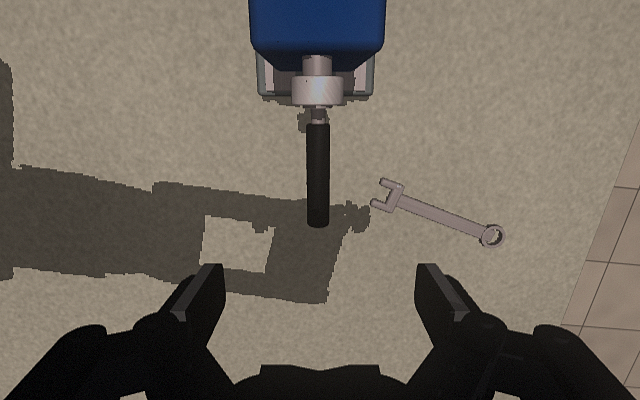

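View pics/t11.png

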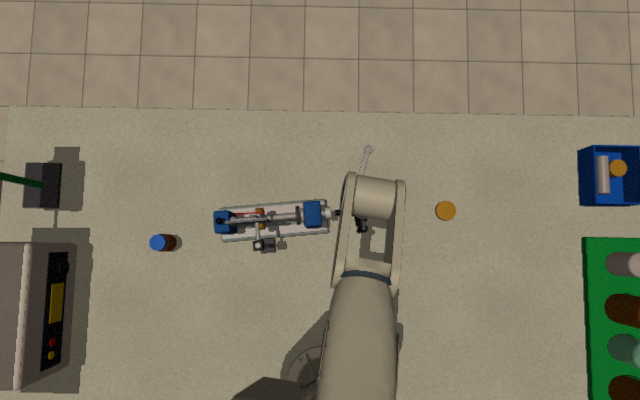

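```bash
python3 -c "
from h import *
print(r.sense()['qvel'].round(4)); print(workorder.sign_off())"
```

```text
[0.0008 0.0073 0.0027 0.0014 0.0042 0.0007]
the job is handed in; nothing more can be done
None
```

I turned the crank from above through the gauge's lowest reading and on, the same way round, to the highest. Then I opened the gripper, lifted it about 150 mm clear and handed the job in at about 10.8 s.

- **Lowest reading:** A cosine fit of the pointer tip against crank angle put it at about 4.6°, counted from the crank's top position. I passed straight through that point.
- **Highest reading:** The same fit puts it at about 184.6°. I let go at about 183°, well within the 20° allowed. The tip stayed within about 0.2 px after release (150.35 px gripped, 150.28 px at the end).
- **Accuracy:** The scene camera shows only about 0.8 px per mm of plunger travel, and the fit was off by up to 0.35 px. The peak therefore rests on the cosine fit, not on a direct reading.
- **Forces:** Near the bottom of the circle the tool force rose to about 14 N and the tool tilted by about 1°. The contact force was back to about zero after release.
- **Bystanders and gauge:** The disc and flask show no movement in the top view. The arm partly hides the wrench there, but what can be seen of it is where it was. The gripper never went near the gauge.

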